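Pull the brass wear plate from the slotted rack and mark it

TASK

Slide the brass wear plate straight up out of the slotted rack by its top edge and lay it on the olive sloping rest, with its lower edge down by the stop, and let go of it there. Take it again by its two long edges, lay it flat between the red lugs of the marking unit's nest without dropping it, let go, and only then press the yellow plunger all the way down to its stop and let it spring back. Leave the other two plates standing in the rack and do not disturb the bushing, the gauge block or the mallet head.

Things in the scene. Friction and masses are not known exactly. Their poses are not given: they have to be found in the camera images.
- plate_brass: The plate to mark: flat brass plate 130 x 56 x 8 mm, about 0.5 kg, two dark bolt holes on each face, symmetric. Origin at its centre; own z along its 130 mm length (vertical in the rack), x along its 56 mm width, y across its 8 mm thickness. Starts upright in any one of the rack's three slots, 60 mm proud of the slot tops.
- plate_steel: Bright steel plate of the same size and axes, in another slot of the rack; leave it there.
- plate_black: Dark steel plate of the same size and axes, in another slot of the rack; leave it there.
- rack: Fixed blue rack, 90 (x) x 170 (y) x 80 mm high; origin at the centre of its underside, z up. Three upright slots at y = -50, 0, +50 mm, each 10.5 mm wide in y; slot floor 10 mm, slot top 80 mm above the table. Plates stand with their width along the rack's x, thickness along its y, and are clear of the slot when their centre is 145 mm above the table.
- rest: Fixed olive rest; origin at the centre of its underside, z up. A board 36 mm wide (x), 82 mm long rises at 45 degrees from y = -35, z = 35 mm towards its +y; its face looks to -y and up. At the low end a steel stop 56 mm wide stands 12 mm out of the face. A plate lies with its width along x, overhanging 10 mm at each side and 48 mm at the upper end (room for fingers).
- rest_seat (a point): Where the centre of the plate is when it lies on the sloping rest with its lower edge on the stop (65 mm up the slope from the stop, 4 mm off the board). Axes as the rest's.
- nest: Fixed grey marking unit; origin on the table below the nest's centre, z up. Plate lies with its length along the nest's y on a steel floor 35 mm up; red lips and corner lugs, 7 mm higher, leave 4 mm clearance all round. In the middle 90 mm the floor is 40 mm wide, so fingers pass beside it (base plate 10 mm high). Plunger housing 50 x 50 mm, top at 60 mm, centred at y = -107 mm.
- nest_seat (a point): Centre of the plate when it lies home in the nest, 39 mm above the table. Axes as the nest's.
- plunger_top (a point): Centre of the top face of the yellow plunger head, a disc of 44 mm diameter, 94 mm above the table when up; moves with the plunger.
- plunger (a joint): Travel of the plunger in m: 0 up, 0.012 down on its stop. Spring force 1.5 N up, about 5.5 N at the stop.
- bushing: Grey cast-iron bushing, ring of 72 mm diameter and 60 mm height, standing; origin at the centre of its underside. Leave alone.
- gauge_block: Aluminium gauge block 100 x 35 x 25 mm lying on the table; origin at the centre of its underside, x along its length. Leave alone.
- mallet_head: Copper-faced mallet head, 110 mm long, 50 mm wide and 49 mm high; origin at the centre of its underside, x along its length. Leave alone.
Not all that is in view belongs to the job. Several things have the shape of the nest; the one meant has the colours described above.

How it is judged (in metres and radians):
On the way, in this order (a step that is already met when the one before it is completed fails the run):
1. the brass plate is lifted upright out of its slot (centre over 142 mm above the rack's foot, within 20 degrees of upright) (z of plate_brass in the frame of rack above 0.142 m and angle between the z axis of plate_brass and the z axis of rack, either way round below 0.35 rad).
2. it lies on the sloping rest, let go: centre within 25 mm of rest_seat, at 45 +/- 8 degrees, its width along the rest's x within 11 degrees (distance between plate_brass and rest_seat below 0.025 m and angle between the z axis of plate_brass and the z axis of rest, either way round between 0.645 and 0.925 rad and angle between the x axis of plate_brass and the x axis of rest, either way round below 0.2 rad and contact force between the fingers and plate_brass below 0.1 N and linear speed of plate_brass below 0.03 m/s), for 0.2 s.
3. it lies flat on the nest floor between the red lugs, let go (x of plate_brass in the frame of nest between -0.007 and 0.007 m and y of plate_brass in the frame of nest between -0.007 and 0.007 m and z of plate_brass in the frame of nest between 0.035 and 0.0425 m and angle between the y axis of plate_brass and the z axis of nest, either way round below 0.06 rad and angle between the z axis of plate_brass and the y axis of nest, either way round below 0.2 rad and contact force between the fingers and plate_brass below 0.1 N and value of joint plunger below 0.003 m), for 0.2 s.
4. the plunger is pressed down to its stop (over 10.5 of 12 mm) with the plate in the nest (value of joint plunger above 0.0105 m and distance between plate_brass and nest_seat below 0.015 m), for 0.05 s.
At the end, for the whole second after the job is handed in: Brass plate at rest, let go, flat on the nest floor between the red lugs (within 7 mm each way of nest_seat in plan, 4 mm in height, flat within 3.5 degrees); plunger up again (within 3 mm); the other two plates in their slots (within 20 mm of their start) (all of step 3 and distance of each of plate_steel, plate_black from where it was at the start of the episode below 0.02 m and linear speed of plate_brass below 0.02 m/s); the robot touches nothing.
It fails at once if the plunger is pressed more than 5 mm while the brass plate is not in the nest (value of joint plunger above 0.005 m and not (distance between plate_brass and nest_seat below 0.015 m)).
It fails at once if the brass plate is dropped: moves faster than 0.45 m/s with no finger on it (a fall of more than 10 mm) (linear speed of plate_brass above 0.45 m/s and contact force between the fingers and plate_brass below 0.1 N).
It fails at once if the steel or dark plate is moved more than 20 mm (distance of any of plate_steel, plate_black from where it was at the start of the episode above 0.02 m).
It fails at once if the bushing, gauge block or mallet head is moved more than 20 mm (distance of any of bushing, gauge_block, mallet_head from where it was at the start of the episode above 0.02 m).
It also fails if it takes over 67 s, if anything falls off the work surface, if the arm or the gripper's body presses on something with over 40 N, if the wrist force passes 120 N, or if a joint passes its speed limit or range.

ROBOT

A 6-joint arm with a two-finger parallel gripper is mounted at the origin on the work surface. World frame = base frame: x ahead of the robot, y to its left, z up, the work surface at z = 0. Lengths are in mm, angles in degrees, forces in N, time in s.
With the tool pointing down it reaches from about 350 to 850 mm from the base axis. Payload 8.1 kg.
Tool frame: the origin (TCP) lies midway between the tips of the shut fingers; the grasp point (between the pads) lies 19 mm behind it (r.pinch_z is the distance from the TCP to the grasp point, in mm); z points along the fingers, y is the line along which they close (so a half turn about z gives the same grasp; the last joint's range is limited). The gripper opens to 85 mm and grips with 20 to 120 N. Pads are 22 mm wide; open, the fingers measure 114 mm over their backs; the gripper's body (76 mm by 85 mm) begins 54 mm behind the grasp point. The pads swing forward as they close: fully open they stand 13 mm farther back than shut.
Start: joints at [67.758, 7.471, 85.268, -0, 87.261, -4.893], TCP at [178.895, 572.715, 231.292] pointing down, gripper open.
Joint ranges: [-169.43, 169.43], [-51.17, 129.36], [1.28, 143.12], [-76.62, 256.62], [0, 156.53], [-152.29, 152.29]. Speed limits (degrees/s): [136.94, 136.94, 159.86, 180, 180, 180].

INTERFACE

Orientations are given as [roll, pitch, yaw] about the fixed x, y, z axes, in that order (R = Rz(yaw) Ry(pitch) Rx(roll)).
In Python, from bench import sensors, optics, job, r gives the robot as it stands.
- The arm moves only by the tool play_rows, never from a script. Its argument "motion" is a list that holds one entry, the list of rows, each a list of 6 numbers: the shift along the tool's x, y, z in cm, then the turn, a rotation vector about the tool's x, y, z in degrees. In form: [[[x, y, z, ax, ay, az], ...]]. A call has 1 to 5 rows; each row is the pose to reach, as a shift and turn from the pose commanded when the call began, along the tool's axes at that moment; what a row does not reach only later rows make up. A row lasts 1/10 s, in which the tool goes at most 50 mm and 8.59 degrees, less where a joint would pass 70% of its speed; a pose out of reach is approached as far as the arm can. A call with a gripper value outside its range is refused whole. "jaw" is the opening, from 0 (shut) to 1 (fully open), set as the call begins (left out, the last holds). The fingers move at their own pace and stop on an object; "squeeze" is the grip in N (left out, the last holds). Time passes only in rows, so rows that repeat a pose let the fingers close. It gives the time, the measured TCP pose, the force, the opening and the grip force at its end, in the units of the state.
- sensors.sense(): the state, without advancing time (a new reading comes with each control period).
- optics.snapshot(name): name is "scene" or "top" or "wrist"; returns a dict with "pixels" (420x560x3 uint8, red, green, blue), "mtx" (3x3 intrinsics, pixels), "R" (3x3) and "t" (3): a world point X has camera coordinates R X + t; the wrist camera has in their place "T_tool_cam" (4x4, takes a point from camera to tool coordinates, whose origin is the TCP and whose axes are the flange's). Camera axes: x right, y down, z forward; pixel columns grow to the right and rows downward; lengths in mm; the calibration is good to about 2 mm. The wrist camera is an equidistant fisheye: a pixel r from the principal point sees the ray r / f radians off the axis. A picture is of the moment at which its call begins: read the wrist's pose just before it. There is no depth.
- job.hand_in(): hands the job in; it is judged then, once.
The state is a dict: "time": time; "joint_pos": joint angles; "qd": joint speeds; "joint_efforts": joint torques, N m; "tool_pos": TCP position; "tcp_rot": TCP orientation; "ft_force": force on the tool from outside, world axes, zero at the start; "wrist_torque": the same for the moment, N m; "finger_gap": finger opening in mm; "grip_force": force on a finger pad.
Only numpy, scipy, OpenCV 4.12 (cv2) and the standard library are available. Lean on these libraries where they do the work, as an engineer would, in place of code of your own. Each camera call takes 0.05 s, during which the arm holds its last target. There are 200 camera calls.

## Working session

There is one attempt and no reset: what is moved stays moved. The work goes in short steps, Python scripts to look and compute and a tool call to move; the robot and the scene stay as the last step left them, time stands still between calls to the robot, and variables do not carry over. Pictures are saved under pics/ and viewed, at most 10 in all, crops included, and the job is handed in when it is done.

Besides the shell and the picture viewer there is one more tool, called after "Request:" by a JSON object that holds its "api" and its "payload". play_rows: Moves the arm, as the interface text tells. Its arguments: {"type":"object","properties":{"motion":{"type":"array","items":{"type":"array","items":{"type":"array","items":{"type":"number"}}}},"jaw":{"type":"number"},"squeeze":{"type":"number"}},"required":["motion"]}

```bash
mkdir -p pics; python3 - <<'E'
from bench import sensors, optics, job, r
import cv2,pickle,numpy as np
s=sensors.sense();print(s)
d={}
for n in("scene","top"):
    d[n]=optics.snapshot(n);cv2.imwrite(f"pics/{n}.png",cv2.cvtColor(cv2.resize(d[n]["pixels"],(800,600),interpolation=cv2.INTER_CUBIC),cv2.COLOR_RGB2BGR))
    print(n,d[n]["mtx"],d[n]["R"],d[n]["t"])
pickle.dump(d,open("d.pkl","wb"))
E
```

```text
{'time': 0.0, 'joint_pos': array([ 6.77594490e+01,  7.51446438e+00,  8.53285159e+01,  6.85743234e-04,
        8.72629516e+01, -4.89073029e+00]), 'qd': array([ 0.08452335, -0.08276133, -0.04390805, -0.05171642,  0.0472306 ,
        0.02413901]), 'joint_efforts': array([-1.41952998e-03, -5.69399714e+01, -5.00551558e+01, -4.97617439e-04,
        1.50327216e-02, -3.68402183e-06]), 'tool_pos': array([178.66511391, 572.20506768, 230.25847311]), 'tcp_rot': array([-1.79894512e+02, -9.71369983e-03,  1.62650137e+02]), 'ft_force': array([-0.0013629 ,  0.33727966, -0.14843056]), 'wrist_torque': array([-0.03137815,  0.03009172,  0.03589874]), 'grip_force': 0.0, 'finger_gap': 85.49594538523026}
scene [[388.385028     0.         281.80254736]
 [  0.         388.385028   202.90619422]
 [  0.           0.           1.        ]] [[-0.13706288  0.9904722  -0.01336342]
 [ 0.81110938  0.10447795 -0.57548756]
 [-0.56860825 -0.08971718 -0.81770135]] [ 130.6498759  -359.29299795 1380.33335643]
top [[398.14032339   0.         278.33407469]
 [  0.         398.14032339 210.48895599]
 [  0.           0.           1.        ]] [[-0.02496409 -0.9996596  -0.00758203]
 [-0.99734727  0.02542366 -0.06820605]
 [ 0.06837559  0.00585921 -0.99764245]] [ -52.70541699  510.89231392 1140.49121117]
```

View pics/scene.png

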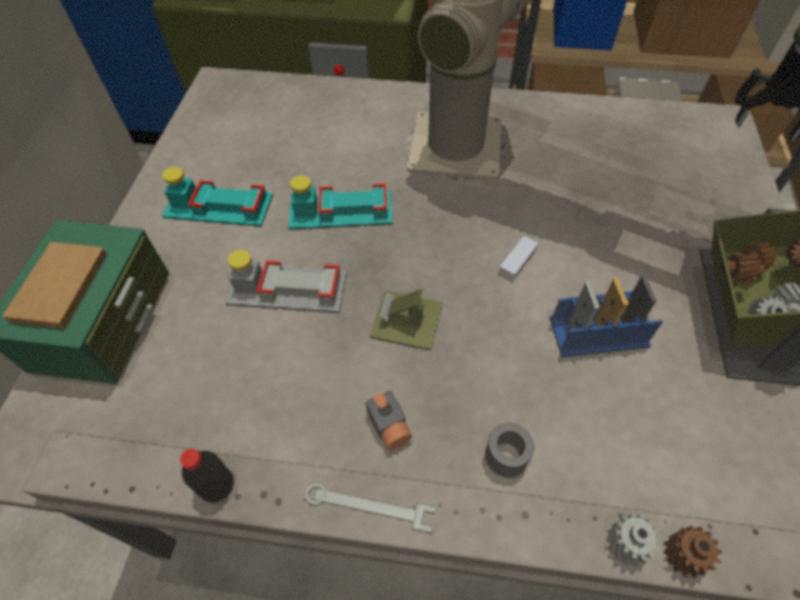

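View pics/top.png

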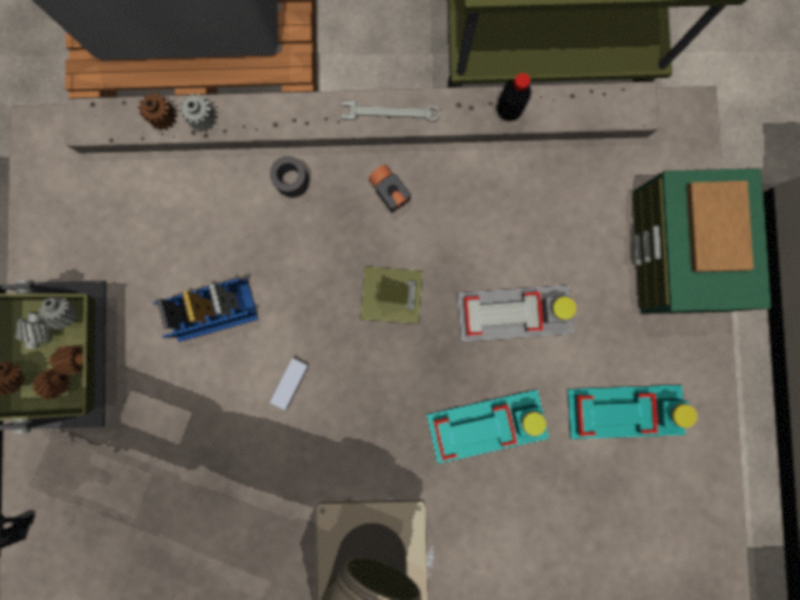

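The top view shows the rack (blue) around (208,308), the olive rest at (392,293), the grey nest with red lugs at (503,312), and the bushing, mallet and gauge block. There are three nest-shaped things, at top (503,312) grey with red lugs, and at (488,432) and (628,412) both teal. The grey one fits the description. I'll confirm it in enlarged crops.

```bash
cat > m.py <<'E'
import pickle,cv2,numpy as np
d=pickle.load(open("d.pkl","rb"))
def mosaic(items,fn,w=90,h=67,W=400,H=300):
    out=[]
    for n,x,y in items:
        c=cv2.resize(cv2.cvtColor(d[n]["pixels"][y:y+h,x:x+w],cv2.COLOR_RGB2BGR),(W,H),interpolation=cv2.INTER_CUBIC)
        for i in range(0,w,10):
            X=int(i*W/w);cv2.line(c,(X,0),(X,6),(0,255,0),1);cv2.putText(c,str(x+i),(X,16),0,.35,(0,255,0),1)
        for i in range(0,h,10):
            Y=int(i*H/h);cv2.line(c,(0,Y),(6,Y),(0,255,0),1);cv2.putText(c,str(y+i),(8,Y+4),0,.35,(0,255,0),1)
        out.append(c)
    cv2.imwrite(fn,np.vstack([np.hstack(out[:2]),np.hstack(out[2:])]))
def ray(n,u,v):
    c=d[n];R,t=c["R"],c["t"];q=np.linalg.inv(c["mtx"])@[u,v,1];return -R.T@t,R.T@q
def atz(n,u,v,z):
    o,q=ray(n,u,v);return o+q*(z-o[2])/q[2]
def tri(a,b):
    o1,q1=ray("scene",*a);o2,q2=ray("top",*b)
    k=np.linalg.lstsq(np.c_[q1,-q2],o2-o1,rcond=None)[0];p1=o1+k[0]*q1;p2=o2+k[1]*q2
    return (p1+p2)/2,np.linalg.norm(p1-p2)
def proj(n,P):
    c=d[n];q=(c["R"]@np.atleast_2d(P).T).T+c["t"];q=q@c["mtx"].T;return q[:,:2]/q[:,2:]
E
python3 -c "
from m import *
mosaic([('top',105,185),('top',318,188),('scene',380,190),('scene',158,166)],'pics/m1.png')
mosaic([('top',245,178),('top',180,245),('scene',255,195),('scene',345,155)],'pics/m2.png',60,45)
"
```

```text
(no output)
```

View pics/m1.png

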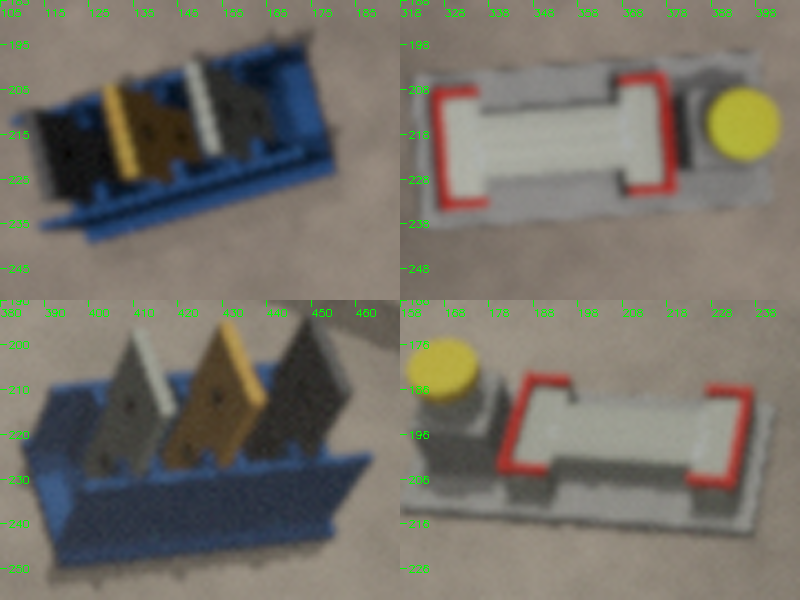

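View pics/m2.png

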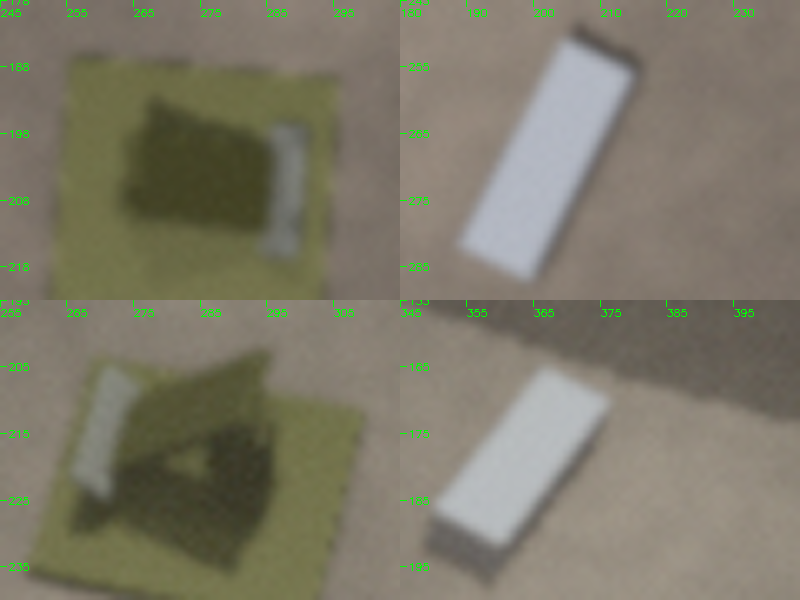

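Crops: the grey unit with red lugs and steel floor is confirmed as the nest (top native ~(352,219)), plunger at top native (395,216). The brass plate is in the rack's middle slot, top edge at top native (130,204)-(135,225). The rest has its stop towards image right.

```bash
python3 - <<'E'
from m import *
np.set_printoptions(precision=1,suppress=True)
a=lambda X,Y,x,y,k=4.444:(x+X/k,y+Y/k)
# brass
T=[a(111.5,86,105,185),a(131.5,178,105,185)];S=[a(225,20,380,190),a(258,105,380,190)]
for t,s in zip(T,S):print("brass",atz("top",*t,140),atz("scene",*s,140),tri(s,t))
for n,P in (("steel",[(190,62),(213,155)]),("black",[(38,112),(47,200)])):
    print(n,[atz("top",*a(*p,105,185),140) for p in P])
# nest
c=[(33,90),(40,210),(267,72),(277,192)]
N=np.array([atz("top",*a(*p,318,188),42) for p in c]);print("nest",N,N.mean(0))
c=[(128,76),(98,170),(350,90),(335,186)]
N=np.array([atz("scene",*a(*p,158,166),42) for p in c]);print("nest scene",N,N.mean(0))
print("plunger",atz("top",*a(344,124,318,188),94),atz("scene",*a(43,69,158,166),94))
# rest
B=[atz("top",x*.7,y*.7,6) for x,y in((367,267),(423,269),(419,324),(361,321))];print("base",np.array(B),np.mean(B,0))
for p,q,z in(((289,123),(281,254),40),):
    e=[atz("top",*a(*w,245,178,6.667),z) for w in(p,q)];print("stop top",e)
e=[atz("scene",*a(*w,255,195,6.667),40) for w in((125,75),(90,190))];print("stop scene",e)
for w in ((157,40),(72,85)):pass
for p,z in (((40,8),0),):pass
G=[atz("top",*a(*w,180,245,6.667),25) for w in((165,40),(237,70),(135,280),(57,243))];print("gauge",np.mean(G,0))
for n,u,v,z in(("bush",290,177,60),("mallet",390,187,49)):print(n,atz("top",u*.7,v*.7,z))
E
```

```text
brass [526.9 319.9 140. ] [476.6 310.1 140. ] (array([521.4, 293.5, 198.4]), np.float64(7.895160342890597))
brass [472.6 308.2 140. ] [532.5 323.1 140. ] (array([476. , 345.7,  58.8]), np.float64(14.180141095827384))
steel [array([539.9, 273.7, 140. ]), array([484.8, 260.4, 140. ])]
black [array([512.7, 363.2, 140. ]), array([461. , 357.7, 140. ])]
nest [[ 510.7 -199.8   42. ]
 [ 433.9 -201.7   42. ]
 [ 518.4 -349.7   42. ]
 [ 441.6 -352.8   42. ]] [ 476.2 -276.    42. ]
nest scene [[ 446.8 -346.8   42. ]
 [ 521.8 -344.9   42. ]
 [ 439.8 -200.9   42. ]
 [ 514.7 -194.9   42. ]] [ 480.8 -271.9   42. ]
plunger [ 481.4 -382.4   94. ] [ 486.4 -378.1   94. ]
base [[ 581.5   -4.1    6. ]
 [ 574.3 -119.5    6. ]
 [ 461.2 -108.1    6. ]
 [ 470.4   10.6    6. ]] [521.9 -55.3   6. ]
stop top [array([547.3, -95.3,  40. ]), array([491.2, -90.4,  40. ])]
stop scene [array([493.8, -85.5,  40. ]), array([551.2, -91.1,  40. ])]
gauge [347.4 156.3  25. ]
bush [758.9 142.4  60. ]
mallet [736.3 -56.2  49. ]
```

```bash
cat > p.py <<'E'
from bench import sensors, optics, job, r
from scipy.spatial.transform import Rotation as Ro
import numpy as np
np.set_printoptions(precision=2,suppress=True)
def down(yaw): return Ro.from_euler("z",yaw,degrees=True)*Ro.from_euler("x",180,degrees=True)
def plan(pos,rot):
    s=sensors.sense();R0=Ro.from_euler("xyz",s["tcp_rot"],degrees=True)
    print("row",R0.inv().apply(np.array(pos)-s["tool_pos"])/10,(R0.inv()*rot).as_rotvec(degrees=True),"t",s["time"],"q",s["joint_pos"],"p",s["tool_pos"],"gap",s["finger_gap"],"F",s["ft_force"])
E
python3 -c "
from p import *
print(r.pinch_z,[x for x in dir(r) if x[0]!='_'])
plan([502,315.3,200],down(193.5))"
```

```text
18.700000000000003 ['PlanningError', 'pinch_z']
row [-38.52 -14.88   3.05] [ -0.09  -0.03 -30.85] t 0.1 q [67.76  7.51 85.32 -0.   87.26 -4.89] p [178.7  572.25 230.32] gap 85.75986810866736 F [ 0.33 -0.25 -0.19]
```

Request:
{"api": "play_rows", "payload": {"motion": [[[-4.6, -1.8, 0.3, 0, 0, -6], [-9.2, -3.6, 0.6, 0, 0, -12], [-13.8, -5.4, 0.9, 0, 0, -18], [-18.4, -7.2, 1.2, 0, 0, -24], [-23, -9, 1.5, 0, 0, -30.8]]], "jaw": 0.35, "squeeze": 60}}

```text
time: 0.6
tool_pos: [372.6, 416.6, 215.8]
tcp_rot: [-180.0, -0.0, -166.3]
ft_force: [0.2, 0.4, 0.3]
finger_gap: 29.7
grip_force: 0.0
```

```bash
python3 -c "
from p import *
plan([502,315.3,200],down(193.5))"
```

```text
row [-10.17 -12.92   1.58] [-0.01 -0.03  0.22] t 0.6 q [ 42.94   1.59  93.08   0.    85.36 -60.78] p [372.57 416.65 215.79] gap 29.66806547304788 F [0.2  0.39 0.28]
```

Request:
{"api": "play_rows", "payload": {"motion": [[[-3.5, -4.4, 0.5, 0, 0, 0], [-7, -8.8, 1, 0, 0, 0], [-10.2, -12.9, 1.6, 0, 0, 0.2], [-10.2, -12.9, 1.6, 0, 0, 0.2], [-10.2, -12.9, 1.6, 0, 0, 0.2]]]}}

```text
time: 1.1
tool_pos: [502.0, 314.4, 199.1]
tcp_rot: [-180.0, -0.1, -167.0]
ft_force: [-0.6, -0.7, 0.5]
finger_gap: 29.8
grip_force: 0.0
```

```bash
cat >> p.py <<'E'
import cv2
def wrist(fn=None):
    s=sensors.sense();c=optics.snapshot("wrist")
    if fn: cv2.imwrite(fn,cv2.cvtColor(cv2.resize(c["pixels"],(800,600),interpolation=cv2.INTER_CUBIC),cv2.COLOR_RGB2BGR))
    R0=Ro.from_euler("xyz",s["tcp_rot"],degrees=True).as_matrix();T=np.eye(4);T[:3,:3]=R0;T[:3,3]=s["tool_pos"]
    import pickle;pickle.dump((T@c["T_tool_cam"],c["mtx"],c["pixels"]),open("w.pkl","wb"))
def wz(u,v,z):
    import pickle;T,K,_=pickle.load(open("w.pkl","rb"))
    x,y=u-K[0,2],v-K[1,2];rr=np.hypot(x,y);th=rr/K[0,0]
    q=T[:3,:3]@np.array([np.sin(th)*x/rr,np.sin(th)*y/rr,np.cos(th)]);o=T[:3,3]
    return o+q*(z-o[2])/q[2]
def wproj(P):
    import pickle;T,K,_=pickle.load(open("w.pkl","rb"))
    q=T[:3,:3].T@(np.array(P,float)-T[:3,3]);th=np.arctan2(np.hypot(q[0],q[1]),q[2]);h=q[:2]/np.hypot(q[0],q[1])*th
    return K[0,0]*h+K[:2,2]
E
python3 -c "
from p import *
wrist('pics/w1.png');plan([502,315.3,101],down(193.5));print(wproj([502,315.3,140])/.7)"
```

```text
row [-0.12 -0.07  9.86] [ 0.   -0.09 -0.37] t 1.15 q [ 27.26   7.27  88.82   0.02  84.01 -75.87] p [500.86 315.79 199.55] gap 29.716766208145458 F [ 0.33 -0.42 -0.28]
[393.27 328.29]
```

View pics/w1.png

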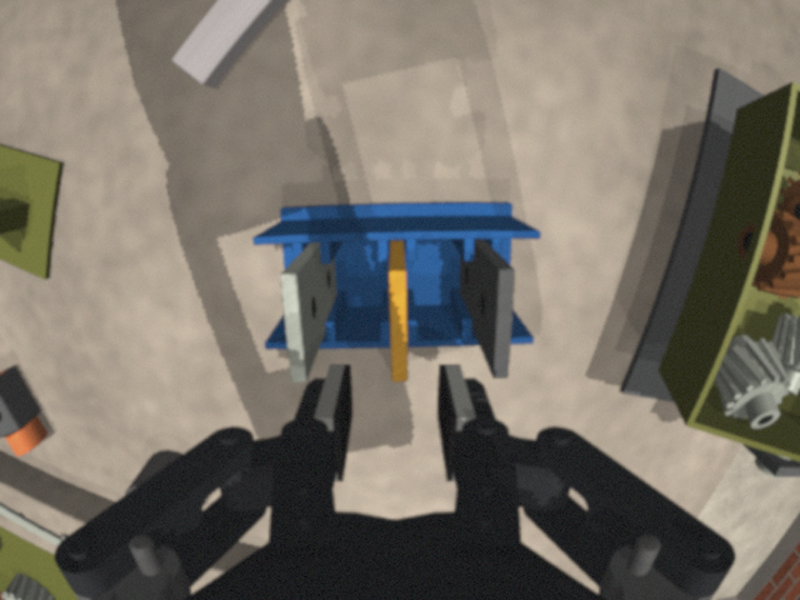

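The wrist view shows the brass top edge centred between the fingers at about column 399, rows ~262 (or 241) to 381; neighbours are at 295 and 500.

```bash
python3 -c "
from p import *
for u,v in((398,241),(399,266),(399,381)):print(wz(u*.7,v*.7,140))
for w in(-28,28):
  print(wproj([502+w*np.cos(np.radians(13.5)),315.3+w*np.sin(np.radians(13.5)),140])/.7)
import pickle;T,K,p=pickle.load(open('w.pkl','rb'));print(T,K)
c=cv2.cvtColor(p,cv2.COLOR_RGB2BGR)[155:275,190:370];cv2.imwrite('pics/w1c.png',cv2.resize(c,None,fx=4.4,fy=4.4,interpolation=cv2.INTER_CUBIC))"
```

```text
[461.7  308.12 140.  ]
[472.59 311.12 140.  ]
[528.18 324.2  140.  ]
[392.73 269.48]
[393.78 381.88]
[[ -0.23   0.93   0.29 426.21]
 [  0.97   0.22   0.07 298.37]
 [ -0.     0.3   -0.95 340.8 ]
 [  0.     0.     0.     1.  ]] [[325.19   0.   275.98]
 [  0.   325.19 208.95]
 [  0.     0.     1.  ]]
```

View pics/w1c.png

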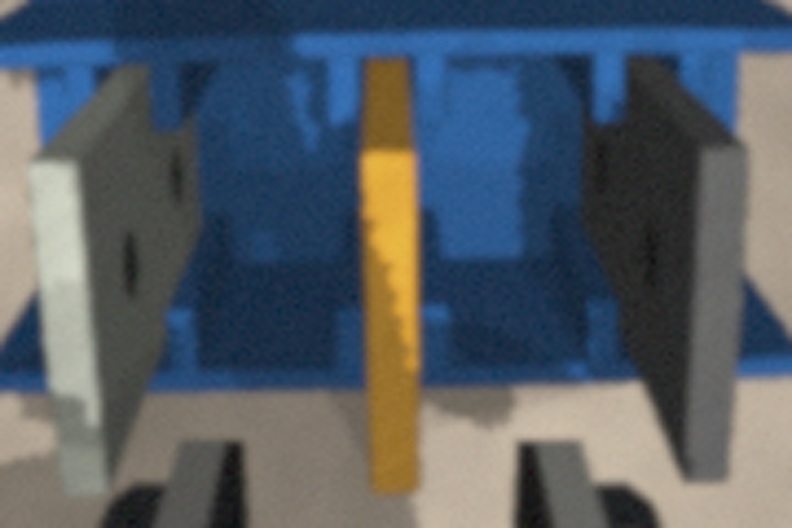

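Crop: brass top edge ends at crop (388,150) and (395,490), i.e. a centre of about (501.3,317.5) at 13.6°. Descending.

```bash
python3 -c "
from p import *
a=wz(278.2,189.1,140);b=wz(279.8,266.4,140);print(a,b,(a+b)/2,np.linalg.norm(a-b))
plan([501.3,317,101],down(193.5))"
```

```text
[474.6  310.87 140.  ] [527.88 324.48 140.  ] [501.24 317.67 140.  ] 54.99139235857666
row [-0.09  0.11  9.86] [ 0.   -0.09 -0.37] t 1.15 q [ 27.26   7.27  88.82   0.02  84.01 -75.87] p [500.86 315.79 199.55] gap 29.716766208145458 F [ 0.33 -0.42 -0.28]
```

Request:
{"api": "play_rows", "payload": {"motion": [[[-0.1, 0.15, 2.5, 0, 0, -0.4], [-0.1, 0.15, 5, 0, 0, -0.4], [-0.1, 0.15, 7.5, 0, 0, -0.4], [-0.1, 0.15, 9.9, 0, 0, -0.4], [-0.1, 0.15, 9.9, 0, 0, -0.4]]]}}

```text
time: 1.65
tool_pos: [497.3, 318.3, 97.2]
tcp_rot: [-179.9, -0.4, -166.2]
ft_force: [-1.2, -0.5, -0.7]
finger_gap: 29.7
grip_force: 0.0
```

Request:
{"api": "play_rows", "payload": {"motion": [[[0, 0, 0, 0, 0, 0], [0, 0, 0, 0, 0, 0], [0, 0, 0, 0, 0, 0], [0, 0, 0, 0, 0, 0], [0, 0, 0, 0, 0, 0]]], "jaw": 0, "squeeze": 60}}

```text
time: 2.15
tool_pos: [501.6, 317.9, 102.7]
tcp_rot: [-180.0, 0.0, -166.3]
ft_force: [-1.7, -5.2, 0.3]
finger_gap: 7.1
grip_force: 58.4
```

Request:
{"api": "play_rows", "payload": {"motion": [[[0, 0, -1, 0, 0, 0], [0, 0, -3, 0, 0, 0], [0, 0, -5, 0, 0, 0], [0, 0, -7, 0, 0, 0], [0, 0, -9, 0, 0, 0]]], "squeeze": 80}}

```text
time: 2.65
tool_pos: [501.5, 318.7, 193.3]
tcp_rot: [179.9, 0.1, -166.3]
ft_force: [0.1, 0.4, -5.3]
finger_gap: 7.0
grip_force: 77.9
```

Request:
{"api": "play_rows", "payload": {"motion": [[[0, 0, -2, 0, 0, 0], [0, 0, -4.5, 0, 0, 0], [0, 0, -7, 0, 0, 0], [0, 0, -8, 0, 0, 0], [0, 0, -8, 0, 0, 0]]]}}

```text
time: 3.15
tool_pos: [502.4, 319.0, 274.2]
tcp_rot: [179.9, 0.3, -166.3]
ft_force: [-0.6, 0.4, -5.6]
finger_gap: 6.9
grip_force: 78.1
```

```bash
cat >> p.py <<'E'
# rest frame: yaw -6; slope tool: x along -rest x, z down the slope
def slope_down(yaw=-6):
    X=np.array([-1,0,0]);Z=np.array([0,-1,-1])/2**.5
    return Ro.from_euler("z",yaw,degrees=True)*Ro.from_matrix(np.c_[X,np.cross(Z,X),Z])
rest=np.array([523.5,-53,0])
def onrest(y,z,x=0,yaw=-6): return rest+Ro.from_euler("z",yaw,degrees=True).apply([x,y,z])
E
python3 -c "
from p import *
wrist('pics/w2.png')
plan([515,60,260],down(174))"
```

```text
row [  4.82 -25.45   1.17] [ 0.06  0.09 19.66] t 3.2 q [ 27.47   5.71  82.94   0.02  91.24 -76.2 ] p [501.68 318.62 272.02] gap 7.3520973042861115 F [-0.02 -0.89 -5.42]
```

Request:
{"api": "play_rows", "payload": {"motion": [[[0.8, -4, 0.2, 0, 0, 4], [1.8, -9, 0.4, 0, 0, 8], [2.8, -14, 0.6, 0, 0, 12], [3.8, -19.5, 0.6, 0, 0, 16], [4.8, -25, 0.6, 0, 0, 19.7]]]}}

```text
time: 3.7
tool_pos: [511.7, 76.1, 263.0]
tcp_rot: [-180.0, -0.2, 173.8]
ft_force: [1.8, -0.7, -5.2]
finger_gap: 7.3
grip_force: 80.1
```

```bash
python3 -c "
from p import *
n=40*.707;u=4*.707
plan(onrest(27.2-n+u,102.9+n+u),slope_down())"
```

```text
row [ -2.6  -12.53  12.9 ] [44.98 -0.23 -0.1 ] t 3.7 q [  2.77  -5.9   95.47   0.01  90.61 -81.05] p [511.71  76.06 263.03] gap 7.3441011015170155 F [ 1.79 -0.68 -5.16]
```

Request:
{"api": "play_rows", "payload": {"motion": [[[-0.5, -2, 0, 8.4, 0, 0], [-1, -4, 0.5, 16.8, 0, 0], [-1.5, -6.5, 1.5, 25.2, 0, 0], [-2, -9, 3, 33.6, 0, 0], [-2.6, -11, 5, 42, 0, 0]]]}}

```text
time: 4.2
tool_pos: [527.9, -34.9, 215.1]
tcp_rot: [-137.8, 0.1, 174.0]
ft_force: [1.3, 0.4, -6.1]
finger_gap: 7.1
grip_force: 80.6
```

```bash
python3 -c "
from p import *
n=40*.707;u=4*.707
plan(onrest(27.2-n+u,102.9+n+u),slope_down())"
```

```text
row [0.26 4.21 7.13] [ 2.77  0.1  -0.07] t 4.2 q [ 15.74  10.55  93.69 -38.75  93.31 -64.35] p [527.86 -34.85 215.07] gap 7.091111839464671 F [ 1.27  0.37 -6.08]
```

Request:
{"api": "play_rows", "payload": {"motion": [[[0.1, 1.2, 2, 1, 0, 0], [0.2, 2.5, 4, 2, 0, 0], [0.3, 3.6, 6, 2.8, 0, 0], [0.3, 4.2, 7.1, 2.8, 0, 0], [0.3, 4.2, 7.1, 2.8, 0, 0]]]}}

```text
time: 4.7
tool_pos: [520.8, -50.9, 131.8]
tcp_rot: [-135.2, -0.3, 173.9]
ft_force: [-1.1, 0.3, -5.0]
finger_gap: 7.1
grip_force: 80.8
```

```bash
python3 - <<'E'
from p import *
n=8*.707;u=4*.707
plan(onrest(27.2-n+u,102.9+n+u),slope_down())
import pickle,m
for k in("scene","top"): m.d[k]=optics.snapshot(k)
pickle.dump(m.d,open("d2.pkl","wb"))
m.mosaic([('top',250,170),('top',250,170),('scene',245,180),('scene',245,180)],'pics/m3.png',80,60,800,600)
c=cv2.imread('pics/m3.png');cv2.imwrite('pics/m3.png',cv2.resize(np.hstack([c[:600,:800],c[600:,:800]]),(800,300)))
E
```

```text
row [-0.29  3.04 -0.15] [ 0.16 -0.24  0.13] t 4.7 q [ 15.43  16.32  97.74 -40.97  87.12 -58.48] p [520.84 -50.91 131.8 ] gap 7.0701361203601865 F [-1.09  0.25 -4.97]
```

View pics/m3.png

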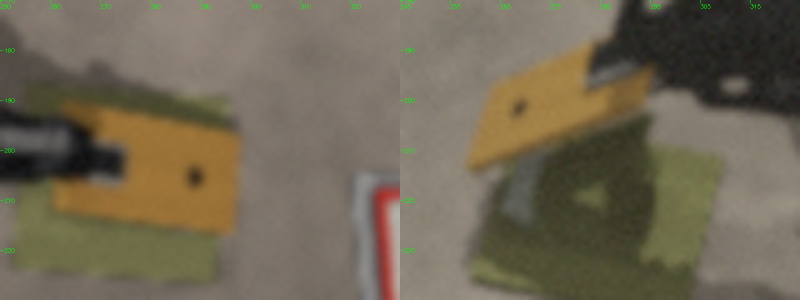

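The plate hovers over the rest, aligned with it (top view: plate at native (255–298,192–216) above the olive base). Lowering along the normal.

Request:
{"api": "play_rows", "payload": {"motion": [[[-0.2, 0.8, -0.1, 0, -0.2, 0], [-0.3, 1.6, -0.1, 0, -0.2, 0], [-0.3, 2.4, -0.1, 0, -0.2, 0], [-0.3, 3, -0.1, 0, -0.2, 0], [-0.3, 3, -0.1, 0, -0.2, 0]]], "squeeze": 50}}

```text
time: 5.3
tool_pos: [527.5, -28.0, 113.1]
tcp_rot: [-135.2, 0.1, 174.1]
ft_force: [0.1, -0.7, -5.9]
finger_gap: 6.9
grip_force: 80.8
```

Request:
{"api": "play_rows", "payload": {"motion": [[[0, 0.2, 0, 0, 0, 0], [0, 0.4, 0, 0, 0, 0], [0, 0.4, 0, 0, 0, 0]]]}}

```text
time: 5.6
tool_pos: [528.1, -25.8, 111.1]
tcp_rot: [-135.2, 0.1, 174.1]
ft_force: [-0.6, 0.9, -5.6]
finger_gap: 7.0
grip_force: 80.7
```

```bash
python3 - <<'E'
from p import *
plan(onrest(27.2,102.9),slope_down())
E
```

```text
row [0.18 0.56 0.6 ] [ 0.2   0.16 -0.03] t 5.6 q [ 17.64  19.88  95.79 -40.36  86.84 -55.73] p [528.12 -25.85 111.09] gap 6.962728277236332 F [-0.65  0.92 -5.57]
```

Request:
{"api": "play_rows", "payload": {"motion": [[[0.1, 0.15, 0, 0, 0, 0], [0.1, 0.3, 0, 0, 0, 0], [0.1, 0.3, 0, 0, 0, 0]]]}}

```text
time: 5.9
tool_pos: [527.3, -23.6, 109.0]
tcp_rot: [-135.2, 0.1, 174.1]
ft_force: [0.2, 0.2, -5.1]
finger_gap: 7.2
grip_force: 80.7
```

Request:
{"api": "play_rows", "payload": {"motion": [[[0, 0.1, 0, 0, 0, 0], [0, 0.2, 0, 0, 0, 0], [0, 0.2, 0, 0, 0, 0]]]}}

```text
time: 6.2
tool_pos: [527.5, -22.2, 107.5]
tcp_rot: [-135.2, 0.1, 174.1]
ft_force: [-0.9, -0.6, -4.7]
finger_gap: 7.1
grip_force: 80.7
```

Request:
{"api": "play_rows", "payload": {"motion": [[[0, 0.1, 0, 0, 0, 0], [0, 0.2, 0, 0, 0, 0], [0, 0.2, 0, 0, 0, 0]]]}}

```text
time: 6.5
tool_pos: [527.7, -21.3, 106.7]
tcp_rot: [-135.1, 0.1, 174.1]
ft_force: [-1.5, -3.1, -0.4]
finger_gap: 7.3
grip_force: 80.9
```

Contact with the board. Now sliding down to the stop.

Request:
{"api": "play_rows", "payload": {"motion": [[[0, 0, 0.1, 0, 0, 0], [0, 0, 0.2, 0, 0, 0], [0, 0, 0.3, 0, 0, 0], [0, 0, 0.3, 0, 0, 0]]]}}

```text
time: 6.9
tool_pos: [527.9, -23.2, 104.7]
tcp_rot: [-135.2, 0.2, 174.1]
ft_force: [0.9, -3.9, 2.2]
finger_gap: 7.0
grip_force: 81.2
```

Request:
{"api": "play_rows", "payload": {"motion": [[[0, 0, 0.1, 0, 0, 0], [0, 0, 0.2, 0, 0, 0], [0, 0, 0.2, 0, 0, 0]]]}}

```text
time: 7.2
tool_pos: [527.8, -24.6, 103.3]
tcp_rot: [-135.2, 0.2, 174.1]
ft_force: [0.0, -3.5, 5.6]
finger_gap: 7.0
grip_force: 81.8
```

Request:
{"api": "play_rows", "payload": {"motion": [[[0, 0, 0.1, 0, 0, 0], [0, -0.05, 0.2, 0, 0, 0], [0, -0.05, 0.2, 0, 0, 0]]]}}

```text
time: 7.5
tool_pos: [528.2, -24.7, 103.2]
tcp_rot: [-135.3, 0.3, 174.1]
ft_force: [-1.4, 8.9, 13.1]
finger_gap: 7.2
grip_force: 83.2
```

Seated on the stop (TCP z 103.2 against 102.9 expected). Easing off and releasing.

Request:
{"api": "play_rows", "payload": {"motion": [[[0, 0, -0.1, 0, 0, 0], [0, 0, -0.1, 0, 0, 0], [0, 0, -0.1, 0, 0, 0]]]}}

```text
time: 7.8
tool_pos: [528.0, -24.7, 103.3]
tcp_rot: [-135.2, 0.2, 174.1]
ft_force: [-0.5, 4.1, 8.3]
finger_gap: 6.8
grip_force: 82.5
```

Request:
{"api": "play_rows", "payload": {"motion": [[[0, 0, 0, 0, 0, 0], [0, 0, 0, 0, 0, 0], [0, 0, 0, 0, 0, 0], [0, 0, 0, 0, 0, 0], [0, 0, 0, 0, 0, 0]]], "jaw": 0.3}}

```text
time: 8.3
tool_pos: [527.1, -25.4, 102.1]
tcp_rot: [-135.2, 0.1, 174.1]
ft_force: [-0.2, 0.9, 0.3]
finger_gap: 25.8
grip_force: 0.0
```

Request:
{"api": "play_rows", "payload": {"motion": [[[0, 0, -1.5, 0, 0, 0], [0, 0, -3.5, 0, 0, 0], [0, 0, -6, 0, 0, 0], [0, 0, -8.5, 0, 0, 0], [0, 0, -11, 0, 0, 0]]]}}

```text
time: 8.8
tool_pos: [535.1, 53.1, 182.0]
tcp_rot: [-135.2, 0.2, 174.1]
ft_force: [1.1, -0.3, -0.5]
finger_gap: 25.7
grip_force: 0.0
```

```bash
cat >> p.py <<'E'
# grasp across the width, tool square to the face; tool y along rest x, z=(0,.7,-.7)
def face(yaw=-6,s=1):
    Y=np.array([s,0,0]);Z=np.array([0,1,-1])/2**.5
    return Ro.from_euler("z",yaw,degrees=True)*Ro.from_matrix(np.c_[np.cross(Y,Z),Y,Z])
E
python3 - <<'E'
from p import *
import pickle,m
for k in("scene","top"): m.d[k]=optics.snapshot(k)
pickle.dump(m.d,open("d3.pkl","wb"))
m.mosaic([('top',250,170),('top',250,170),('scene',245,180),('scene',245,180)],'pics/m4.png',80,60,800,600)
c=cv2.imread('pics/m4.png');cv2.imwrite('pics/m4.png',cv2.resize(np.hstack([c[:600,:800],c[600:,:800]]),(800,300)))
for s in(1,-1): print(face(s=s).as_euler("xyz",degrees=True));plan(onrest(8.1-70,83.8+70),face(s=s))
E
```

```text
[-180.  -45.   84.]
row [  0.3  -10.01  14.11] [-68.66  69.42  69.69] t 8.9 q [ 24.34  20.2   86.82 -37.96  97.13 -56.22] p [536.92  54.69 183.94] gap 25.62273145461063 F [ 0.68 -0.04 -0.16]
[180.  45. -96.]
row [  0.3  -10.01  14.11] [-69.34 -68.58 -69.23] t 8.9 q [ 24.34  20.2   86.82 -37.96  97.13 -56.22] p [536.92  54.69 183.94] gap 25.62273145461063 F [ 0.68 -0.04 -0.16]
```

View pics/m4.png

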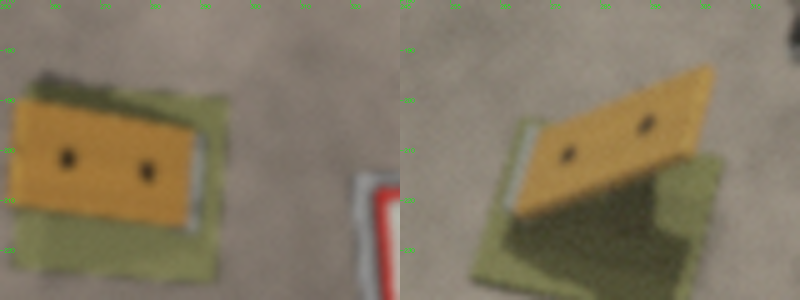

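The picture shows the brass plate lying on the rest, lower edge at the steel stop, free; holes at top (263.6,201.8)/(279.6,204.4), scene (294.4,204.8)/(278.6,211).

```bash
python3 - <<'E'
from p import *
import m
h=[m.tri((294.4,204.8),(263.6,201.8)),m.tri((278.6,211),(279.6,204.4))]
print(h,(h[0][0]+h[1][0])/2,onrest(8.1,83.8))
plan([525,-60,260],down(174));plan([525,-90,260],down(129))
E
```

```text
[(array([527.58, -25.97, 106.05]), np.float64(2.2188627418024063)), (array([523.05, -68.58,  62.81]), np.float64(2.4929319655261764))] [525.32 -47.27  84.43] [524.35 -44.94  83.8 ]
row [ -0.03 -13.55   2.69] [-44.62   0.51   0.03] t 8.9 q [ 24.34  20.2   86.82 -37.96  97.13 -56.22] p [536.92  54.69 183.94] gap 25.62273145461063 F [ 0.68 -0.04 -0.16]
row [ -0.33 -15.67   4.78] [-42.06  17.98  42.69] t 8.9 q [ 24.34  20.2   86.82 -37.96  97.13 -56.22] p [536.92  54.69 183.94] gap 25.62273145461063 F [ 0.68 -0.04 -0.16]
```

Request:
{"api": "play_rows", "payload": {"motion": [[[0, -3, -1.5, -8, 0, 0], [0, -6, -2, -16, 0, 0], [0, -9, -1, -25, 0, 0], [0, -11, 0.5, -33, 0, 0], [0, -13.5, 2.5, -42, 0, 0]]], "jaw": 1}}

```text
time: 9.4
tool_pos: [523.9, -61.2, 260.0]
tcp_rot: [-177.1, 0.5, 174.2]
ft_force: [0.1, -0.4, -0.7]
finger_gap: 85.1
grip_force: 0.0
```

```bash
python3 - <<'E'
from p import *
plan([515,-100,260],down(129));plan(onrest(8.1-85,83.8+85),face())
E
```

```text
row [ 0.49 -3.95  0.2 ] [-2.56  1.61 45.19] t 9.4 q [-10.25  -4.91  94.9   -2.86  89.29 -94.43] p [523.88 -61.18 260.04] gap 85.09915403707157 F [ 0.07 -0.37 -0.73]
row [ 0.23 -6.41  9.46] [-37.14  37.76  84.62] t 9.4 q [-10.25  -4.91  94.9   -2.86  89.29 -94.43] p [523.88 -61.18 260.04] gap 85.09915403707157 F [ 0.07 -0.37 -0.73]
```

Request:
{"api": "play_rows", "payload": {"motion": [[[0, -1.5, 0, -3.1, 3.2, 7.1], [0, -3, 0, -6.2, 6.4, 14.2], [0, -4.5, 0, -9.3, 9.6, 21.3], [0, -6, 0, -12.4, 12.8, 28.4], [0, -8, 0, -15.5, 15.9, 35.5]]]}}

```text
time: 9.9
tool_pos: [514.7, -141.0, 262.1]
tcp_rot: [172.6, -17.7, 138.8]
ft_force: [0.2, -0.3, -0.3]
finger_gap: 85.3
grip_force: 0.0
```

```bash
python3 - <<'E'
from p import *
plan(onrest(8.1-85,83.8+85),face())
E
```

```text
row [-2.17 -0.27  9.14] [-21.88  21.93  48.46] t 9.9 q [-28.48  10.14  81.23  11.46 104.09 -74.79] p [ 514.7  -140.99  262.07] gap 85.30894238871744 F [ 0.25 -0.31 -0.33]
```

Request:
{"api": "play_rows", "payload": {"motion": [[[-0.2, 0, 0.4, -3.1, 3.1, 7], [-0.4, 0, 1, -6.2, 6.3, 14], [-0.6, 0, 2, -9.3, 9.4, 21], [-1, 0, 3, -12.5, 12.5, 28], [-1.4, 0, 4, -16, 16, 35]]]}}

```text
time: 10.4
tool_pos: [519.3, -137.8, 219.6]
tcp_rot: [174.2, -38.4, 101.6]
ft_force: [0.7, -0.7, -0.6]
finger_gap: 85.6
grip_force: 0.0
```

```bash
python3 - <<'E'
from p import *
plan(np.array([525,-46,84])+onrest(-49,49)-onrest(0,0),face())
E
```

```text
row [-2.08 -0.03  9.45] [-5.95  5.88 13.42] t 10.4 q [-39.26  17.26  83.79  28.99 104.97 -47.78] p [ 519.34 -137.76  219.63] gap 85.55786400883669 F [ 0.7  -0.67 -0.58]
```

Request:
{"api": "play_rows", "payload": {"motion": [[[-0.8, 0, 2, -3, 3, 6.7], [-1.4, 0, 4, -6, 5.9, 13.4], [-2.1, 0, 6.5, -6, 5.9, 13.4], [-2.1, 0, 9, -6, 5.9, 13.4], [-2.1, 0, 9.4, -6, 5.9, 13.4]]]}}

```text
time: 10.9
tool_pos: [518.0, -93.0, 130.8]
tcp_rot: [-179.8, -45.1, 84.2]
ft_force: [-0.8, 0.7, -0.5]
finger_gap: 85.5
grip_force: 0.0
```

```bash
python3 - <<'E'
from p import *
wrist()
p=np.array([525,-46,84])
plan(p+onrest(13.2,-13.2)-onrest(0,0),face())
import pickle;T,K,px=pickle.load(open("w.pkl","rb"))
hsv=cv2.cvtColor(px,cv2.COLOR_RGB2HSV);mk=cv2.inRange(hsv,(12,110,60),(28,255,255))
n,l,st,ce=cv2.connectedComponentsWithStats(mk);i=1+st[1:,4].argmax();print(st[i],ce[i]);
print(cv2.minAreaRect(np.argwhere(l==i)[:,::-1].astype(np.float32)))
for dx in(-28,28):
  for q in(-65,65):print(wproj(p+onrest(.7*q-2.8,.7*q+2.8,dx)-onrest(0,0)))
cv2.imwrite("pics/w3.png",cv2.cvtColor(px,cv2.COLOR_RGB2BGR))
E
```

```text
row [-0.    0.17  8.65] [-0.26 -0.03  0.21] t 10.95 q [-40.23  18.99  94.53  35.77  94.95 -40.7 ] p [518.72 -93.55 131.95] gap 85.70971182804485 F [-0.55 -0.08 -0.03]
[  239   126    89   179 14527] [282.09 212.65]
((283.0, 214.99998474121094), (87.99998474121094, 177.99996948242188), 0.0)
[242.93 305.94]
[236.5  129.59]
[317.18 306.11]
[326.03 130.02]
```

View pics/w3.png

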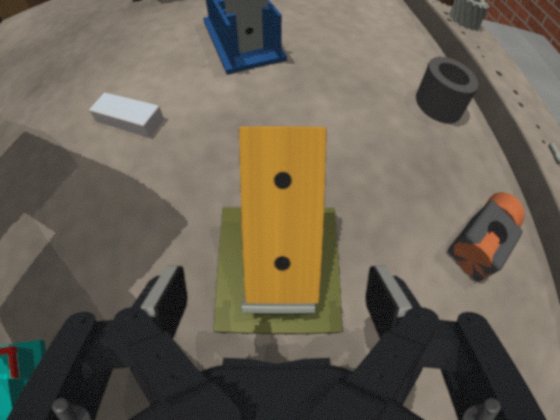

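The wrist view shows the plate square between the open fingers, holes at (283,180),(282,263), within 2 px of the model. Advancing to grip the long edges.

Request:
{"api": "play_rows", "payload": {"motion": [[[0, 0.15, 2.5, 0, 0, 0], [0, 0.15, 5, 0, 0, 0], [0, 0.15, 7.5, 0, 0, 0], [0, 0.15, 9, 0, 0, 0], [0, 0.15, 9, 0, 0, 0]]]}}

```text
time: 11.45
tool_pos: [527.6, -31.0, 69.5]
tcp_rot: [179.9, -44.9, 84.5]
ft_force: [-0.4, 0.3, -0.7]
finger_gap: 85.2
grip_force: 0.0
```

Request:
{"api": "play_rows", "payload": {"motion": [[[0, 0, 0, 0, 0, 0], [0, 0, 0, 0, 0, 0], [0, 0, 0, 0, 0, 0], [0, 0, 0, 0, 0, 0], [0, 0, 0, 0, 0, 0]]], "jaw": 0.5, "squeeze": 60}}

```text
time: 11.95
tool_pos: [529.0, -33.6, 71.5]
tcp_rot: [179.6, -44.8, 84.6]
ft_force: [-2.4, -4.2, 6.3]
finger_gap: 54.5
grip_force: 63.0
```

```bash
python3 -c "
from p import *
plan([525,-46,84],face())"
```

```text
row [-0.02 -0.27 -1.79] [0.04 0.17 0.4 ] t 11.95 q [-35.03  20.76  99.63  38.18  86.32 -41.31] p [529.03 -33.58  71.46] gap 54.456022157516486 F [-2.43 -4.25  6.28]
```

Request:
{"api": "play_rows", "payload": {"motion": [[[0, 0, 0, 0, 0, 0], [0, 0, -0.5, 0, 0, 0], [0, 0, -1.5, 0, 0, 0], [0, 0, -3, 0, 0, 0], [0, 0, -5, 0, 0, 0]]], "jaw": 0.4, "squeeze": 100}}

```text
time: 12.45
tool_pos: [523.9, -67.9, 105.4]
tcp_rot: [179.9, -44.9, 84.4]
ft_force: [0.5, 0.1, -5.4]
finger_gap: 53.2
grip_force: 106.0
```

Request:
{"api": "play_rows", "payload": {"motion": [[[0, 0, -2.5, 0, 0, 0], [0, 0, -5, 0, 0, 0], [0, 0, -7.5, 0, 0, 0], [0, 0, -9, 0, 0, 0], [0, 0, -9, 0, 0, 0]]]}}

```text
time: 12.95
tool_pos: [518.9, -133.0, 170.9]
tcp_rot: [179.5, -44.7, 84.5]
ft_force: [1.2, 0.1, -5.0]
finger_gap: 53.3
grip_force: 106.1
```

```bash
python3 -c "
from p import *
plan([478.5,-274,160],down(93))"
```

```text
row [-11.01  -2.59  -9.4 ] [  3.78 -44.61  -8.23] t 12.95 q [-43.01  19.    89.84  34.87  99.78 -40.27] p [ 518.87 -132.99  170.93] gap 53.30861597400661 F [ 1.16  0.09 -5.04]
```

Request:
{"api": "play_rows", "payload": {"motion": [[[-2, -0.5, -2.5, 0.7, -8, -1.5], [-4, -1, -5, 1.4, -16, -3], [-6, -1.5, -7, 2.1, -24.5, -4.5], [-8.5, -2, -8.5, 2.8, -33, -6], [-11, -2.6, -9.4, 3.4, -41, -7.5]]]}}

```text
time: 13.45
tool_pos: [478.4, -272.6, 158.9]
tcp_rot: [179.7, -3.4, 92.5]
ft_force: [-0.5, 0.7, -6.2]
finger_gap: 53.5
grip_force: 106.9
```

```bash
python3 -c "
from p import *
plan([478.5,-274,110],down(93))"
```

```text
row [-0.43 -0.02  4.88] [ 0.29 -3.43 -0.53] t 13.45 q [-36.89   4.1   96.59   2.86  81.29 -39.84] p [ 478.42 -272.61  158.93] gap 53.46905824024494 F [-0.51  0.68 -6.21]
```

Request:
{"api": "play_rows", "payload": {"motion": [[[-0.2, 0, 1.5, 0.1, -1.2, -0.2], [-0.3, 0, 3, 0.2, -2.4, -0.4], [-0.4, 0, 5, 0.3, -3.4, -0.5], [-0.4, 0, 7, 0.3, -3.4, -0.5], [-0.4, 0, 7, 0.3, -3.4, -0.5]]]}}

```text
time: 13.95
tool_pos: [475.0, -267.3, 83.1]
tcp_rot: [-179.5, -0.8, 92.9]
ft_force: [-0.0, 0.7, -6.2]
finger_gap: 53.7
grip_force: 107.0
```

```bash
python3 - <<'E'
from p import *
import m,pickle
plan([478.5,-274,60],down(93))
wrist();T,K,px=pickle.load(open("w.pkl","rb"))
for k in("scene","top"): m.d[k]=optics.snapshot(k)
pickle.dump(m.d,open("d4.pkl","wb"))
rs=lambda c,w,h:cv2.resize(cv2.cvtColor(c,cv2.COLOR_RGB2BGR),(w,h),interpolation=cv2.INTER_CUBIC)
# wrist crop x180..380,y90..340 (x2.4) | top, scene crops x4
W=rs(px[90:340,180:380],480,600)
A=rs(m.d["top"]["pixels"][190:250,315:395],320,240);B=rs(m.d["scene"]["pixels"][155:225,150:245],320,236)
R=np.zeros((600,320,3),np.uint8);R[:240]=A;R[300:536]=B
cv2.imwrite("pics/last.png",np.hstack([W,R]))
E
```

```text
row [-0.71  0.33  2.3 ] [-0.49 -0.76 -0.08] t 13.95 q [-34.96   6.83 101.97   0.32  72.04 -37.98] p [ 475.02 -267.34   83.09] gap 53.72831489989073 F [-0.04  0.75 -6.24]
```

View pics/last.png

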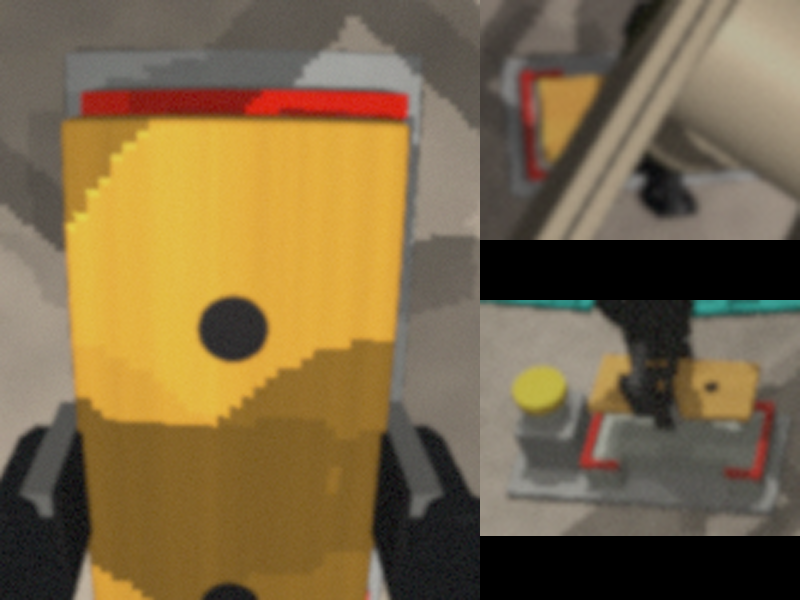

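The last view (left, wrist) shows the red end lip's outer corners at (82,92) and (408,95) and the plate's far top corners at (63,120) and (409,124). The plate is a bit offset from the nest; computing the correction.

```bash
python3 - <<'E'
from p import *
import pickle
n=lambda x,y,z:wz(180+x/2.4,90+y/2.4,z)
T,K,px=pickle.load(open("w.pkl","rb"))
a,b=n(82,92,42),n(408,94,42);print("red",a,b,np.linalg.norm(a-b),(a+b)/2)
s=sensors.sense();print(s["time"],s["tool_pos"],s["tcp_rot"])
zt=83.1+18+4
for z in(zt-3,zt,zt+3):
    c,e=n(63,119,z),n(409,124,z);print("plate",c,e,np.linalg.norm(c-e),(c+e)/2)
h=n(233,329,zt);print("hole",h, "hole2?",n(230,600,zt))
v=(a-b)/np.linalg.norm(a-b);ang=np.degrees(np.arctan2(v[1],v[0]));print("nest yaw",ang)
v=(c-e);print("plate yaw",np.degrees(np.arctan2(v[1],v[0])))
E
```

```text
red [ 435.53 -200.41   42.  ] [ 512.53 -196.69   42.  ] 77.09283313588418 [ 474.03 -198.55   42.  ]
14.1 [ 478.09 -270.32   88.14] [-179.88   -0.44   92.88]
plate [ 444.38 -201.63  102.1 ] [ 499.77 -199.51  102.1 ] 55.430391034678955 [ 472.07 -200.57  102.1 ]
plate [ 445.04 -201.36  105.1 ] [ 499.09 -199.3   105.1 ] 54.08415707357622 [ 472.06 -200.33  105.1 ]
plate [ 445.71 -201.09  108.1 ] [ 498.41 -199.08  108.1 ] 52.73792311247344 [ 472.06 -200.09  108.1 ]
hole [ 473.38 -234.56  105.1 ] hole2? [ 475.78 -291.45  105.1 ]
nest yaw -177.22964490278173
plate yaw -177.8124163917963
```

```bash
python3 -c "
from p import *
plan([478.1,-275.5,42],down(93.1))"
```

```text
row [-0.55 -0.02  4.61] [-0.12 -0.44 -0.22] t 14.1 q [-35.02   6.64 101.61   0.29  72.11 -37.99] p [ 478.09 -270.32   88.14] gap 53.500812300335234 F [-0.2  -0.25 -4.86]
```

Request:
{"api": "play_rows", "payload": {"motion": [[[-0.3, 0, 1.2, 0, -0.2, -0.2], [-0.5, 0, 2.4, 0, -0.4, -0.2], [-0.5, 0, 3.6, 0, -0.4, -0.2], [-0.5, 0, 4.6, 0, -0.4, -0.2], [-0.5, 0, 4.6, 0, -0.4, -0.2]]]}}

```text
time: 14.6
tool_pos: [476.6, -274.2, 39.2]
tcp_rot: [-179.7, -0.2, 93.1]
ft_force: [-0.8, -0.0, -5.5]
finger_gap: 53.4
grip_force: 107.0
```

Request:
{"api": "play_rows", "payload": {"motion": [[[0, 0, 0, 0, 0, 0], [0, 0, 0, 0, 0, 0]]]}}

```text
time: 14.8
tool_pos: [478.7, -275.6, 42.5]
tcp_rot: [-179.9, 0.0, 93.1]
ft_force: [-0.9, -0.4, -5.2]
finger_gap: 53.1
grip_force: 107.0
```

```bash
python3 - <<'E'
from p import *
import pickle
plan([478.1,-275.5,30],down(93.1))
wrist();T,K,px=pickle.load(open("w.pkl","rb"))
hsv=cv2.cvtColor(px,cv2.COLOR_RGB2HSV)
red=cv2.inRange(hsv,(0,150,80),(6,255,255))|cv2.inRange(hsv,(174,150,80),(180,255,255))
br=cv2.inRange(hsv,(14,110,60),(30,255,255))
for nm,mk in(("red",red),("brass",br)):
    k,l,st,ce=cv2.connectedComponentsWithStats(mk)
    for i in range(1,k):
        if st[i,4]<60 :continue
        print(nm,st[i],ce[i])
        ys,xs=np.nonzero(l==i)
        if 100<ce[i][1]<340 and 180<ce[i][0]<380:
            for y in range(ys.min(),ys.min()+30,3):
                q=xs[ys==y]
                if len(q):print("  ",y,q.min(),q.max(),end=";")
            print()
E
```

```text
row [ 0.01 -0.06  1.25] [-0.06  0.03 -0.03] t 14.8 q [-35.21  10.22 102.92  -0.06  66.89 -38.26] p [ 478.68 -275.61   42.46] gap 53.08270722584486 F [-0.86 -0.39 -5.17]
red [ 189  113  174   67 3345] [271.7  130.44]
   113 217 313;   116 189 362;   119 189 362;   122 189 362;   125 189 362;   128 191 360;   131 191 359;   134 191 359;   137 191 359;   140 192 359;
red [210 330  13  36 191] [215.45 346.71]
red [329 330  13  36 222] [335.27 346.92]
red [  5 370  32  25 335] [ 18.96 380.23]
brass [  205   138   146   227 28075] [276.31 243.37]
   138 228 280;   141 205 348;   144 205 350;   147 205 349;   150 205 349;   153 206 349;   156 206 349;   159 206 349;   162 206 349;   165 206 349;
```

```bash
python3 - <<'E'
from p import *
a,b=wz(188.7,114.5,42),wz(362.3,114.5,42);print(np.linalg.norm(a-b),(a+b)/2)
u=(b-a)/np.linalg.norm(b-a);yd=np.array([-u[1],u[0],0]);yd*=np.sign(yd[1]);N=(a+b)/2-75.4*yd;print("nest",N)
for z in(58,60,62,64):
    c,e=wz(204.7,139.7,z),wz(349.6,139.7,z);P=(c+e)/2-65*yd;print(z,np.linalg.norm(c-e),"plate",P,"d in nest",(P-N)@u,(P-N)@yd)
E
```

```text
76.4610321053937 [ 473.7  -198.48   42.  ]
nest [ 477.72 -273.77   42.  ]
58 56.84957308316401 plate [ 478.43 -273.39   58.  ] d in nest 0.7296845661603112 0.34527339706706556
60 55.946803302351306 plate [ 478.41 -273.21   60.  ] d in nest 0.7254630205942771 0.5284138934492125
62 55.04403352153861 plate [ 478.4  -273.03   62.  ] d in nest 0.7212414750282998 0.7115543898313565
64 54.14126374072596 plate [ 478.38 -272.84   64.  ] d in nest 0.7170199294622659 0.8946948862135036
```

Plate is within 1 mm of the nest centre. Descending.

Request:
{"api": "play_rows", "payload": {"motion": [[[-0.05, -0.05, 0.3, 0, 0, 0], [-0.05, -0.05, 0.6, 0, 0, 0], [-0.05, -0.05, 0.9, 0, 0, 0], [-0.05, -0.05, 1.2, 0, 0, 0], [-0.05, -0.05, 1.2, 0, 0, 0]]]}}

```text
time: 15.35
tool_pos: [477.3, -275.5, 29.2]
tcp_rot: [-179.8, -0.0, 93.1]
ft_force: [-0.3, 0.0, -6.0]
finger_gap: 53.5
grip_force: 107.1
```

Request:
{"api": "play_rows", "payload": {"motion": [[[0, 0, 0.1, 0, 0, 0], [0, 0, 0.2, 0, 0, 0], [0, 0, 0.2, 0, 0, 0]]]}}

```text
time: 15.65
tool_pos: [477.7, -275.9, 27.9]
tcp_rot: [-179.9, -0.0, 93.1]
ft_force: [-0.2, 0.2, -4.3]
finger_gap: 53.3
grip_force: 107.1
```

Request:
{"api": "play_rows", "payload": {"motion": [[[0, 0, 0.1, 0, 0, 0], [0, 0, 0.2, 0, 0, 0], [0, 0, 0.2, 0, 0, 0]]]}}

```text
time: 15.95
tool_pos: [477.6, -275.8, 25.7]
tcp_rot: [-179.9, -0.0, 93.1]
ft_force: [0.5, 0.0, -4.3]
finger_gap: 53.2
grip_force: 107.1
```

Request:
{"api": "play_rows", "payload": {"motion": [[[0, 0, 0.1, 0, 0, 0], [0, 0, 0.2, 0, 0, 0], [0, 0, 0.2, 0, 0, 0]]]}}

```text
time: 16.25
tool_pos: [477.6, -275.8, 23.7]
tcp_rot: [-179.9, -0.0, 93.1]
ft_force: [1.1, 1.1, -4.8]
finger_gap: 53.6
grip_force: 107.1
```

Request:
{"api": "play_rows", "payload": {"motion": [[[0, 0, 0.1, 0, 0, 0], [0, 0, 0.15, 0, 0, 0], [0, 0, 0.15, 0, 0, 0]]]}}

```text
time: 16.55
tool_pos: [477.8, -275.9, 22.9]
tcp_rot: [-179.9, 0.0, 93.1]
ft_force: [-2.0, 2.0, 1.8]
finger_gap: 53.6
grip_force: 107.7
```

Floor contact. Releasing.

Request:
{"api": "play_rows", "payload": {"motion": [[[0, 0, 0, 0, 0, 0], [0, 0, 0, 0, 0, 0], [0, 0, 0, 0, 0, 0], [0, 0, 0, 0, 0, 0], [0, 0, 0, 0, 0, 0]]], "jaw": 0.85}}

```text
time: 17.05
tool_pos: [477.9, -276.0, 22.6]
tcp_rot: [-179.9, 0.0, 93.1]
ft_force: [0.1, -0.9, 0.5]
finger_gap: 72.9
grip_force: 0.0
```

Request:
{"api": "play_rows", "payload": {"motion": [[[0, 0, -1, 0, 0, 0], [0, 0, -3, 0, 0, 0], [0, 0, -5.5, 0, 0, 0], [0, 0, -8, 0, 0, 0], [0, 0, -11, 0, 0, 0]]]}}

```text
time: 17.55
tool_pos: [477.5, -275.6, 133.5]
tcp_rot: [-179.9, -0.0, 93.1]
ft_force: [-0.2, -0.3, -0.1]
finger_gap: 72.8
grip_force: 0.0
```

```bash
python3 - <<'E'
from p import *
import pickle
wrist();T,K,px=pickle.load(open("w.pkl","rb"))
hsv=cv2.cvtColor(px,cv2.COLOR_RGB2HSV)
br=cv2.inRange(hsv,(14,110,60),(30,255,255))
k,l,st,ce=cv2.connectedComponentsWithStats(br);i=1+st[1:,4].argmax();ys,xs=np.nonzero(l==i);print(st[i])
(h,w,_)=px.shape
q=cv2.minAreaRect(np.c_[xs,ys].astype(np.float32));print(q)
pts=cv2.boxPoints(q);P=np.array([wz(u,v,43) for u,v in pts]);print(P,P.mean(0))
red=cv2.inRange(hsv,(0,150,80),(6,255,255))|cv2.inRange(hsv,(174,150,80),(180,255,255))
k,l,st,ce=cv2.connectedComponentsWithStats(red);print([list(s) for s in st[1:] if s[4]>60])
for nm,X in(("nest",[477.7,-273.8,43]),("plunger",[484,-380.3,94])):print(nm,wproj(X))
# yellow plunger head
ye=cv2.inRange(hsv,(27,150,80),(34,255,255));k,l,st,ce=cv2.connectedComponentsWithStats(ye);print([(list(s),c) for s,c in zip(st[1:],ce[1:]) if s[4]>60])
plan([483.5,-380,150],down(93))
E
```

```text
[  239   126    78   162 11544]
((277.5, 206.5), (161.0, 77.0), 90.0)
[[ 446.81 -210.26   43.  ]
 [ 501.41 -207.28   43.  ]
 [ 513.22 -336.71   43.  ]
 [ 449.27 -340.2    43.  ]] [ 477.68 -273.61   43.  ]
[[np.int32(0), np.int32(38), np.int32(47), np.int32(32), np.int32(487)], [np.int32(224), np.int32(111), np.int32(108), np.int32(42), np.int32(1307)], [np.int32(9), np.int32(170), np.int32(64), np.int32(43), np.int32(665)], [np.int32(231), np.int32(262), np.int32(92), np.int32(35), np.int32(1068)], [np.int32(52), np.int32(319), np.int32(25), np.int32(23), np.int32(235)], [np.int32(107), np.int32(402), np.int32(29), np.int32(16), np.int32(193)]]
nest [277.55 213.2 ]
plunger [278.11 366.8 ]
[([np.int32(11), np.int32(241), np.int32(23), np.int32(19), np.int32(140)], array([ 22.98, 249.48])), ([np.int32(250), np.int32(345), np.int32(53), np.int32(20), np.int32(710)], array([275.43, 354.62]))]
row [-10.26  -0.23  -0.95] [0.24 0.27 0.07] t 17.6 q [-35.27   3.69  98.99  -0.06  76.96 -38.33] p [ 480.31 -277.48  140.01] gap 72.65549264868127 F [ 2.76 -1.38  3.99]
```

The plate lies in the nest (centre 477.7,-273.6, red lips on all ends). Now to the plunger with shut fingers.

Request:
{"api": "play_rows", "payload": {"motion": [[[-1, -0.1, -0.5, 0, 0, 0], [-4, -0.2, -0.5, 0, 0, 0], [-7.5, -0.2, -0.5, 0, 0, 0], [-10.3, -0.2, 0, 0, 0, 0], [-10.3, -0.2, 0, 0, 0, 0]]], "jaw": 0, "squeeze": 40}}

```text
time: 18.1
tool_pos: [480.1, -382.1, 131.0]
tcp_rot: [-179.8, -0.0, 92.9]
ft_force: [-0.2, -0.1, 0.5]
finger_gap: 0.6
grip_force: 0.0
```

```bash
python3 -c "
from p import *
plan([483,-380.5,97],down(93))"
```

```text
row [0.14 0.31 3.4 ] [-0.19 -0.01 -0.09] t 18.1 q [-43.22  13.45  89.19  -0.14  77.49 -46.1 ] p [ 480.1  -382.05  130.99] gap 0.627596280472785 F [-0.18 -0.08  0.54]
```

Request:
{"api": "play_rows", "payload": {"motion": [[[0.1, 0.2, 1.2, 0, 0, 0], [0.1, 0.2, 2.2, 0, 0, 0], [0.1, 0.2, 3, 0, 0, 0], [0.1, 0.2, 3.6, 0, 0, 0], [0.1, 0.2, 3.6, 0, 0, 0]]]}}

```text
time: 18.6
tool_pos: [482.8, -376.6, 94.9]
tcp_rot: [-179.8, -0.1, 93.1]
ft_force: [-1.2, -0.1, 0.1]
finger_gap: -0.2
grip_force: 0.0
```

Request:
{"api": "play_rows", "payload": {"motion": [[[0, 0, 0.3, 0, 0, 0], [0, 0, 0.6, 0, 0, 0], [0, 0, 0.9, 0, 0, 0], [0, 0, 1.2, 0, 0, 0], [0, 0, 1.2, 0, 0, 0]]]}}

```text
time: 19.1
tool_pos: [483.7, -377.8, 84.5]
tcp_rot: [-179.9, 0.0, 93.1]
ft_force: [1.1, 1.9, 4.2]
finger_gap: 0.1
grip_force: 2.0
```

Request:
{"api": "play_rows", "payload": {"motion": [[[0, 0, 0.1, 0, 0, 0], [0, 0, 0.2, 0, 0, 0], [0, 0, 0.3, 0, 0, 0], [0, 0, 0.3, 0, 0, 0]]]}}

```text
time: 19.5
tool_pos: [483.7, -377.8, 82.0]
tcp_rot: [-179.9, 0.0, 93.1]
ft_force: [2.3, 3.9, 6.4]
finger_gap: -0.4
grip_force: 3.6
```

Request:
{"api": "play_rows", "payload": {"motion": [[[0, 0, 0.1, 0, 0, 0], [0, 0, 0.2, 0, 0, 0], [0, 0, 0.2, 0, 0, 0]]]}}

```text
time: 19.8
tool_pos: [483.8, -377.9, 81.8]
tcp_rot: [-180.0, 0.0, 93.1]
ft_force: [-4.5, 7.2, 19.8]
finger_gap: 0.2
grip_force: 9.9
```

The force jumped to 20 N with the height holding at 81.8, so the plunger is on its stop. Retracting.

Request:
{"api": "play_rows", "payload": {"motion": [[[0, 0, -0.6, 0, 0, 0], [0, 0, -1.6, 0, 0, 0], [0, 0, -4, 0, 0, 0], [0, 0, -8, 0, 0, 0], [0, 0, -12, 0, 0, 0]]]}}

```text
time: 20.3
tool_pos: [482.2, -377.3, 199.3]
tcp_rot: [-179.7, -0.1, 93.0]
ft_force: [0.5, -0.9, 0.2]
finger_gap: -0.3
grip_force: 0.0
```

Request:
{"api": "play_rows", "payload": {"motion": [[[0, 0, 0, 0, 0, 0], [0, 0, 0, 0, 0, 0], [0, 0, 0, 0, 0, 0], [0, 0, 0, 0, 0, 0], [0, 0, 0, 0, 0, 0]]]}}

```text
time: 20.8
tool_pos: [482.8, -377.2, 197.7]
tcp_rot: [-179.8, -0.1, 93.1]
ft_force: [0.8, -0.6, 0.3]
finger_gap: -0.0
grip_force: 0.0
```

```bash
python3 - <<'E'
from p import *
import pickle
wrist();T,K,px=pickle.load(open("w.pkl","rb"))
hsv=cv2.cvtColor(px,cv2.COLOR_RGB2HSV)
br=cv2.inRange(hsv,(14,110,60),(26,255,255))
k,l,st,ce=cv2.connectedComponentsWithStats(br);i=1+st[1:,4].argmax();print(st[i],ce[i],wz(*ce[i],43),wproj([477.7,-273.8,43]),sensors.sense()["tool_pos"])
E
```

```text
[ 246   15   64  139 8301] [277.36  83.48] [ 477.26 -274.98   43.  ] [277.93  82.23] [ 482.94 -377.28  198.  ]
```

Plate is still home and the tool is clear. Handing in.

```bash
python3 -c "
from bench import job
print(job.hand_in())"
```

```text
the job is handed in; nothing more can be done
None
```

I moved the brass plate from the rack to the rest and then into the nest, pressed the plunger to its stop and released it, and handed the job in at about 21 s; the hand-in gave no verdict, and I did not check afterwards that the plunger sprang back or that the other plates and loose parts had stayed put.

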